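Close the screw pots and hold up the repair caddy

ROBOT

A 6-joint arm with a two-finger parallel gripper is mounted at the origin on the work surface. World frame = base frame: x ahead of the robot, y to its left, z up, the work surface at z = 0. Lengths are in m, angles in rad, forces in N, time in s.
With the tool pointing down it reaches from about 0.35 to 0.775 m from the base axis. Payload 7.3 kg.
Tool frame: the origin (TCP) lies midway between the tips of the shut fingers; the grasp point (between the pads) lies 19 mm behind it (tcp_to_grasp is the distance from the TCP to the grasp point, in m); z points along the fingers, y is the line along which they close (so a half turn about z gives the same grasp; the last joint's range is limited). The gripper opens to 92 mm and grips with 3 to 60 N. Pads are 19 mm wide; open, the fingers measure 130 mm over their backs; the gripper's body (75 mm by 190 mm) begins 47 mm behind the grasp point.
Start: joints at [1.031, 0.342, 1.524, -0, 1.275, -0.146], TCP at [0.201, 0.485, 0.193] pointing down, gripper open.
Joint ranges: [-2.53, 2.53], [-0.77, 2.02], [0.04, 2.7], [-1, 4.14], [0.28, 2.66], [-3.11, 3.11]. Speed limits (rad/s): [2.57, 2.57, 3.14, 3.14, 3.14, 3.14].

INTERFACE

Orientations are given as [roll, pitch, yaw] about the fixed x, y, z axes, in that order (R = Rz(yaw) Ry(pitch) Rx(roll)).
In Python, from cell import observe, read_camera, calibration, hand_in, tcp_to_grasp gives the robot as it stands.
- The arm moves only by the tool send_rows, never from a script. Its argument "targets" is a list of rows, each a list of 5 numbers: the opening, from 0 (shut) to 1 (fully open), then the shift along the world's x, y, z in m, then the turn about the world's z in rad. A call has 1 to 5 rows; each row shifts and turns the commanded pose from where the row before left it; what a row does not reach is not made up. A row lasts 1/10 s, in which the tool goes at most 50 mm and 8.59 degrees, less where a joint would pass 70% of its speed; a pose out of reach is approached as far as the arm can. A call is refused whole if a number of a shift passes 0.05 or a number of a turn 0.15, either way. A call with a gripper value outside its range is refused whole. The fingers move at their own pace and stop on an object; "grip_force" is the grip in N (left out, the last holds). Time passes only in rows, so rows that do not move let the fingers close. It gives the time, the measured TCP pose, the force, the opening and the grip force at its end, in the units of the state.
- observe(): the state, without advancing time (a new reading comes with each control period).
- read_camera(name): name is "scene" or "top"; returns (picture, depth): 384x512x3 uint8, red, green, blue; 384x512 float32, m along the optical axis (not along the pixel's ray), 0 where there is no reading.
- calibration(name): a dict with "intrinsics" (3x3 intrinsics, pixels), "world_to_cam" (4x4, takes a point from world to camera coordinates). Camera axes: x right, y up, looking along -z (the intrinsics and any distortion apply to the point x, -y, -z); pixel columns grow to the right and rows downward; lengths in m; the calibration is good to about 2 mm. A picture is of the moment at which its call begins. calibration takes no time and is no camera call.
- hand_in(): hands the job in; it is judged then, once.
The state is a dict: "time": time; "qpos": joint angles; "qvel": joint speeds; "joint_efforts": joint torques, N m; "tool_pos": TCP position; "tool_rot": TCP orientation; "contact_force": force on the tool from outside, world axes, zero at the start; "torque": the same for the moment, N m; "opening": finger opening in m; "grip_force": force on a finger pad.
Only numpy, scipy, OpenCV 4.12 (cv2) and the standard library are available. Lean on these libraries where they do the work, as an engineer would, in place of code of your own. Each camera call takes 0.05 s, during which the arm holds its last target. There are 200 camera calls.

TASK

On the phone repair bench, press the lids of both screw pots in the handled caddy down until they are fully home, while the caddy stands on the mat. Then lift the caddy by its handle about 10 cm off the mat and finish while holding it there, level and steady, with the opened phone still lying in it. Never tip the caddy, and leave the other things on the bench where they are.

Things in the scene. Friction and masses are not known exactly. Their poses are not given: they have to be found in the camera images.
- caddy: Grey plastic tray, 210 (x) x 110 (y) x 25 mm tall, walls 5 mm, loose on the blue mat (z = 0). Origin: centre of its underside, z up. Two white screw pots are fixed side by side in its -x end, an opened phone lies loose in the rest, an aluminium bridge handle spans it along y over its centre. 0.45 to 0.8 kg loaded; centre of mass within 20 mm of the handle's plane.
- handle: Aluminium bridge handle fixed to the caddy, same axes. Origin: centre of its grip bar, 80 mm above the caddy's underside, over its centre. The bar runs along y: 110 mm long, 14 mm wide (x), 18 mm tall (z); two uprights at its ends leave 96 mm of bar free. Pinch it from above with the fingers closing along x.
- lid_a (a joint): How far the lid of the pot at the caddy's +y side is pressed down: it starts between 0 and 0.002 m (standing proud) and stops at 0.006 m (fully home). Stiff push fit: slides down at about 6 N and stays where it is left.
- lid_b (a joint): The same for the pot at the caddy's -y side.
- lid_a_top (a point): Centre of the top of lid a: round white lid, 42 mm diameter, 12 mm tall, over its pot at x = -75, y = +26 mm in the caddy's frame; the top is 52 mm above the caddy's underside when the joint is 0 and 46 mm when fully home. z up.
- lid_b_top (a point): Centre of the top of lid b: the same lid at x = -75, y = -26 mm in the caddy's frame.
- phone: Opened smartphone, 135 (x) x 66 (y) x 9 mm, its inside showing, lying loose flat in the caddy beside the pots, under the handle. Origin: centre of its underside.
- spare_pot: Bystander: loose closed white screw pot, 42 mm diameter, 42 mm tall, standing beside the caddy. Origin: centre of its underside.
- screwdriver: Bystander: screwdriver about 150 mm long lying beside the caddy, along its own x, under 40 mm tall. Origin: underside, near its middle.
- spare_phone: Bystander: closed black phone 135 (x) x 66 x 9 mm lying beyond the caddy's +x end. Origin: centre of its underside.
- glue_bottle: Bystander: white squeeze bottle with a spout, 56 mm diameter, 145 mm tall, at the right of the mat. Origin: centre of its underside.
- spray_can: Bystander: spray can, 54 mm diameter, 170 mm tall, at the right of the mat. Origin: centre of its underside.
- multimeter: Bystander: hand multimeter 140 (x) x 72 x 35 mm, lying at the left. Origin: centre of its underside.
Not all that is in view belongs to the job. Leave any green or yellow look-alike of the caddy alone.

How it is judged:
On the way, in this order (a step that is already met when the one before it is completed fails the run):
1. both pot lids pressed home (at least 4.5 of 6 mm) with the caddy standing on the mat (value of joint each of lid_a, lid_b above 0.0045 m and height (world z) of caddy below 0.01 m), for 0.2 s.
2. caddy held by its handle in the air, 70 to 150 mm up, level and steady (height (world z) of caddy between 0.07 and 0.15 m and angle between caddy's own z axis and vertical below 0.1 rad and linear speed of caddy below 0.02 m/s and angular speed of caddy below 0.15 rad/s and contact force between the fingers and handle above 2 N), for 0.5 s.
At the end, for the whole second after the job is handed in: The fingers hold the caddy by its handle (over 2 N) with its underside 70 to 150 mm above the mat, tilted less than 0.1 rad, slower than 20 mm/s and 0.15 rad/s, touching none of the bystanders; both lids at least 4.5 mm of 6 mm down; the phone still lying in its tray (all of step 2 and value of joint each of lid_a, lid_b above 0.0045 m and x of phone in the frame of caddy between -0.03 and 0.08 m and y of phone in the frame of caddy between -0.04 and 0.04 m and z of phone in the frame of caddy between -0.005 and 0.02 m and contact force between caddy and spare_pot below 0.2 N and contact force between caddy and screwdriver below 0.2 N and contact force between caddy and spare_phone below 0.2 N and contact force between caddy and glue_bottle below 0.2 N and contact force between caddy and spray_can below 0.2 N and contact force between caddy and multimeter below 0.2 N); the arm keeps its last pose, push and grip.
It fails at once if the caddy is tipped by more than 0.3 rad (angle between caddy's own z axis and vertical above 0.3 rad).
It fails at once if a bystander is moved by more than 30 mm (distance of any of spare_pot, screwdriver, spare_phone, glue_bottle, spray_can, multimeter from where it was at the start of the episode above 0.03 m).
It also fails if it takes over 48 s, if anything falls off the work surface, if the arm or the gripper's body presses on something with over 40 N, if the wrist force passes 120 N, or if a joint passes its speed limit or range.

## Working session

There is one attempt and no reset: what is moved stays moved. The work goes in short steps, Python scripts to look and compute and a tool call to move; the robot and the scene stay as the last step left them, time stands still between calls to the robot, and variables do not carry over. Pictures are saved under pics/ and viewed, at most 10 in all, crops included, and the job is handed in when it is done.

Besides the shell and the picture viewer there is one more tool, called after "Emit:" in YAML: its name, and indented under it one key for each argument. send_rows: Moves the arm, as the interface text tells. Its arguments: {"type":"object","properties":{"targets":{"type":"array","items":{"type":"array","items":{"type":"number"}}},"grip_force":{"type":"number"}},"required":["targets"]}

```bash
mkdir -p pics
python3 - <<'E'
from cell import *
import cv2,numpy as np
for n in("top","scene"):
    p,d=read_camera(n); cv2.imwrite(f"pics/{n}0.png",p[:,:,::-1]); np.savez(f"{n}0.npz",p=p,d=d)
    c=calibration(n); print(n,c)
print(observe(),tcp_to_grasp)
E
```

```text
top {'intrinsics': array([[347.54631534,   0.        , 250.93181677],
       [  0.        , 347.54631534, 195.29222281],
       [  0.        ,   0.        ,   1.        ]]), 'world_to_cam': array([[ 8.39510224e-05, -9.99999929e-01, -3.66595972e-04,
         2.19307474e-02],
       [ 9.86992657e-01,  2.39231175e-05,  1.60765342e-01,
        -5.22538737e-01],
       [-1.60765322e-01, -3.75323948e-04,  9.86992589e-01,
        -1.13993091e+00],
       [ 0.00000000e+00,  0.00000000e+00,  0.00000000e+00,
         1.00000000e+00]])}
scene {'intrinsics': array([[382.56211835,   0.        , 249.44846034],
       [  0.        , 382.56211835, 191.09898608],
       [  0.        ,   0.        ,   1.        ]]), 'world_to_cam': array([[-0.02748833,  0.99944787, -0.01866391, -0.00288586],
       [-0.79434144, -0.01050482,  0.6073807 ,  0.35126179],
       [ 0.60684929,  0.0315214 ,  0.79419163, -1.52944319],
       [ 0.        ,  0.        ,  0.        ,  1.        ]])}
{'time': 0.1, 'qpos': array([ 1.03102052e+00,  3.42632697e-01,  1.52494406e+00, -1.53706856e-05,
        1.27542471e+00, -1.45954460e-01]), 'qvel': array([-0.00043135, -0.00152988, -0.00291997,  0.00211484,  0.00164768,
       -0.00045124]), 'joint_efforts': array([ 9.89462606e-04, -4.32005095e+01, -2.44693565e+01,  7.18615344e-02,
        5.25907287e-02,  3.40650260e-06]), 'tool_pos': array([0.20119198, 0.48445408, 0.19231719]), 'tool_rot': array([-3.14019668e+00, -1.90350936e-04,  2.74777565e+00]), 'contact_force': array([ 0.71987011,  0.58860825, -0.88043029]), 'torque': array([-0.03010309, -0.00693111,  0.04217884]), 'grip_force': 0.0, 'opening': 0.09183154646934362} 0.0188
```

View pics/top0.png

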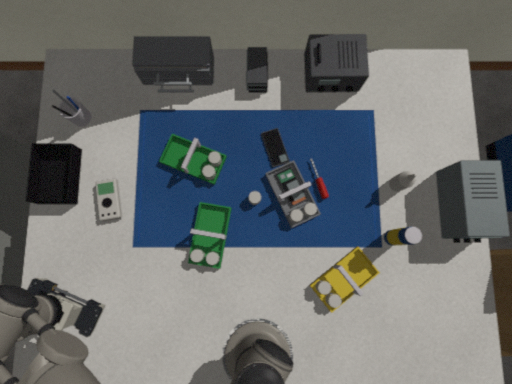

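View pics/scene0.png

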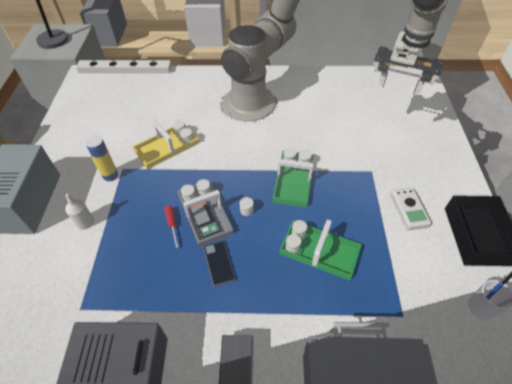

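Caddy look-alikes in the top view are green (193,160), green (210,235), yellow (343,280) and grey (293,194). The grey one fits: it is a grey tray on the mat with a phone in it. Its lids are at about (297,215) and (311,209), and the spare pot is at (254,198). I'll confirm with an enlarged crop.

```bash
cat > h.py <<'E'
import numpy as np,cv2
from cell import *
def ray(n,u,v,z):
    c=calibration(n);K=c["intrinsics"];W=c["world_to_cam"];R=W[:3,:3];t=W[:3,3]
    x=np.linalg.inv(K)@[u,v,1];d=R.T@np.array([x[0],-x[1],-x[2]]);o=-R.T@t
    return o+d*(z-o[2])/d[2]
def pts(n,d):
    c=calibration(n);K=c["intrinsics"];W=c["world_to_cam"]
    v,u=np.mgrid[:384,:512];x=(u-K[0,2])/K[0,0]*d;y=(v-K[1,2])/K[1,1]*d
    return (np.stack([x,-y,-d],-1)-W[:3,3])@W[:3,:3]
E
python3 - <<'E'
from h import *
a=np.load("top0.npz");p,d=a["p"],a["d"]
c=cv2.resize(p[145:240,240:340],None,fx=6,fy=6,interpolation=cv2.INTER_CUBIC)
cv2.imwrite("pics/crop.png",c[:,:,::-1])
P=pts("top",d)
for nm,z0,z1 in(("lids",.04,.058),("bar",.075,.1),("rim",.018,.032)):
    m=((P[...,2]>z0)&(P[...,2]<z1)&(d>0)).astype(np.uint8);m[:,:258]=0;m[:,330:]=0;m[:150]=0;m[240:]=0
    n,l,s,ce=cv2.connectedComponentsWithStats(m)
    for i in range(1,n):
        if s[i,4]>15:
            q=P[l==i];print(nm,s[i],ce[i].round(1),q.mean(0).round(4),np.median(q[:,2]).round(4),q.min(0).round(3),q.max(0).round(3))
            if nm=="bar":
                r=cv2.minAreaRect((q[:,:2]*1000).astype(np.float32));print(r)
E
```

```text
lids [303 203  13  13 126] [309.5 208.7] [ 0.4756 -0.1747  0.0497] 0.05 [ 0.455 -0.194  0.04 ] [ 0.495 -0.154  0.055]
lids [290 209  13  13 125] [295.7 215.2] [ 0.4536 -0.1278  0.0502] 0.0501 [ 0.434 -0.149  0.041] [ 0.475 -0.109  0.055]
bar [279 182  32  18 152] [294.1 190.2] [ 0.532  -0.1195  0.0876] 0.088 [ 0.504 -0.172  0.076] [ 0.559 -0.07   0.093]
((532.9525146484375, -120.17327117919922), (14.042122840881348, 109.09798431396484), 24.966236114501953)
rim [265 160  40  39 141] [282.9 174.8] [ 0.5979 -0.0896  0.0242] 0.0243 [ 0.516 -0.163  0.018] [ 0.651 -0.027  0.029]
rim [315 178  13  21 128] [321.5 188. ] [ 0.5513 -0.2227  0.0229] 0.0231 [ 0.517 -0.242  0.018] [ 0.588 -0.202  0.03 ]
rim [278 188  42  40 147] [300.7 211. ] [ 0.4713 -0.1487  0.0238] 0.0238 [ 0.416 -0.212  0.018] [ 0.55  -0.071  0.03 ]
```

View pics/crop.png

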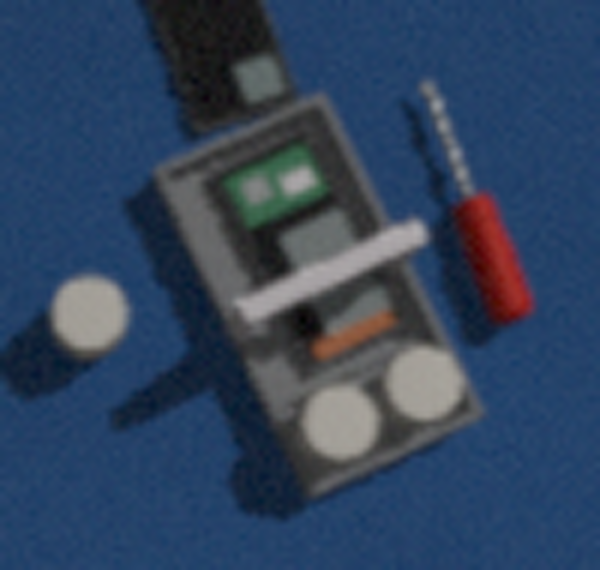

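The crop confirms the grey caddy: the pots sit at its lower (-x) end, the phone lies under the bar, the spare pot is to the left and the screwdriver to the right. The lid spacing is 51.8 mm, lids to bar is 75 mm and the bar is 14x109 mm, which all match. The caddy's yaw is about 25°. Lid_a is at (0.4536,-0.1278), lid_b at (0.4756,-0.1747) and the bar at (0.533,-0.120). I'll move over lid_a with the fingers shut.

Emit:
send_rows:
  targets:
    - [0, 0.03, -0.03, 0, -0.05]
    - [0, 0.03, -0.03, 0, -0.05]
    - [0, 0.03, -0.035, 0, -0.05]
    - [0, 0.03, -0.04, 0, -0.05]
    - [0, 0.025, -0.04, 0, -0.05]
  grip_force: 20

```text
time: 0.6
tool_pos: [0.3474, 0.3082, 0.1926]
tool_rot: [-3.141, 0.0, 2.496]
contact_force: [2.1, 0.1, -0.1]
opening: 0.0563
grip_force: 0.0
```

Emit:
send_rows:
  targets:
    - [0, 0.02, -0.045, 0, -0.05]
    - [0, 0.02, -0.045, 0, -0.05]
    - [0, 0.02, -0.045, 0, -0.05]
    - [0, 0.02, -0.045, 0, -0.05]
    - [0, 0.02, -0.045, 0, -0.05]

```text
time: 1.1
tool_pos: [0.4467, 0.0829, 0.1928]
tool_rot: [-3.142, -0.0, 2.246]
contact_force: [0.4, -0.7, -0.9]
opening: 0.0164
grip_force: 0.0
```

Emit:
send_rows:
  targets:
    - [0, 0.01, -0.045, 0, -0.05]
    - [0, 0, -0.045, 0, -0.05]
    - [0, 0, -0.045, 0, -0.05]
    - [0, 0, -0.04, 0, -0.05]
    - [0, 0, -0.03, 0, -0.04]

```text
time: 1.6
tool_pos: [0.4559, -0.1225, 0.1926]
tool_rot: [-3.141, -0.0, 2.004]
contact_force: [0.1, 0.2, -0.1]
opening: 0.0004
grip_force: 0.0
```

Emit:
send_rows:
  targets:
    - [0, 0, 0, 0, 0]
    - [0, 0, 0, 0, 0]

```text
time: 1.8
tool_pos: [0.456, -0.1203, 0.1925]
tool_rot: [-3.141, -0.001, 2.007]
contact_force: [-0.1, -0.1, 0.9]
opening: 0.0006
grip_force: 0.0
```

Emit:
send_rows:
  targets:
    - [0, -0.002, -0.008, -0.03, 0]
    - [0, 0, 0, -0.04, 0]
    - [0, 0, 0, -0.04, 0]
    - [0, 0, 0, -0.02, 0]
    - [0, 0, 0, 0, 0]

```text
time: 2.3
tool_pos: [0.4524, -0.1258, 0.0604]
tool_rot: [-3.138, -0.005, 2.01]
contact_force: [0.6, 0.0, -0.4]
opening: -0.0
grip_force: 0.0
```

Emit:
send_rows:
  targets:
    - [0, 0, 0, -0.006, 0]
    - [0, 0, 0, -0.003, 0]
    - [0, 0, 0, -0.003, 0]
    - [0, 0, 0, 0, 0]

```text
time: 2.7
tool_pos: [0.4547, -0.1282, 0.0513]
tool_rot: [3.141, 0.001, 2.008]
contact_force: [0.2, 0.3, 0.2]
opening: 0.0001
grip_force: 0.0
```

Emit:
send_rows:
  targets:
    - [0, 0, 0, -0.001, 0]
    - [0, 0, 0, -0.001, 0]
    - [0, 0, 0, 0, 0]

```text
time: 3.0
tool_pos: [0.4545, -0.1282, 0.049]
tool_rot: [3.141, 0.0, 2.008]
contact_force: [-1.4, 0.4, -0.5]
opening: 0.0003
grip_force: 0.0
```

Emit:
send_rows:
  targets:
    - [0, 0, 0, -0.001, 0]
    - [0, 0, 0, -0.001, 0]
    - [0, 0, 0, 0, 0]

```text
time: 3.3
tool_pos: [0.4543, -0.1281, 0.0468]
tool_rot: [-3.141, -0.0, 2.008]
contact_force: [0.4, -0.1, -0.6]
opening: 0.0004
grip_force: 0.0
```

Emit:
send_rows:
  targets:
    - [0, 0, 0, -0.001, 0]
    - [0, 0, 0, 0, 0]

```text
time: 3.5
tool_pos: [0.4544, -0.1281, 0.0458]
tool_rot: [-3.142, -0.0, 2.008]
contact_force: [-1.0, 0.0, 0.2]
opening: 0.0002
grip_force: 0.0
```

Run:
```python
from h import *
p,d=read_camera("scene")
c=cv2.resize(p[160:260,150:270],None,fx=5,fy=5,interpolation=cv2.INTER_CUBIC)
cv2.imwrite("pics/s1.png",c[:,:,::-1])
a=np.load("scene0.npz");
for nm,D in(("old",a["d"]),("new",d)):
    P=pts("scene",D)
    for q in((.4536,-.1278),(.4756,-.1747),(.533,-.120)):
        m=(np.hypot(P[...,0]-q[0],P[...,1]-q[1])<.017)&(P[...,2]>.035)&(P[...,2]<.1);print(nm,q,m.sum(),np.percentile(P[m][:,2],[10,50,90]).round(4))
o=observe();print(o["contact_force"],o["tool_pos"],o["qpos"])
```

```text
old (0.4536, -0.1278) 67 [0.0488 0.0512 0.0532]
old (0.4756, -0.1747) 71 [0.0491 0.0513 0.0529]
old (0.533, -0.12) 73 [0.0761 0.0877 0.0904]
new (0.4536, -0.1278) 6 [0.0463 0.0498 0.0536]
new (0.4756, -0.1747) 69 [0.0484 0.0507 0.0531]
new (0.533, -0.12) 71 [0.0764 0.0874 0.0911]
[-0.04940653 -0.11634294  0.43977962] [ 0.45436669 -0.12814391  0.04586581] [-4.37482053e-01  4.30239976e-01  1.86039782e+00  8.12881487e-05
  8.51054985e-01 -8.74525532e-01]
```

View pics/s1.png

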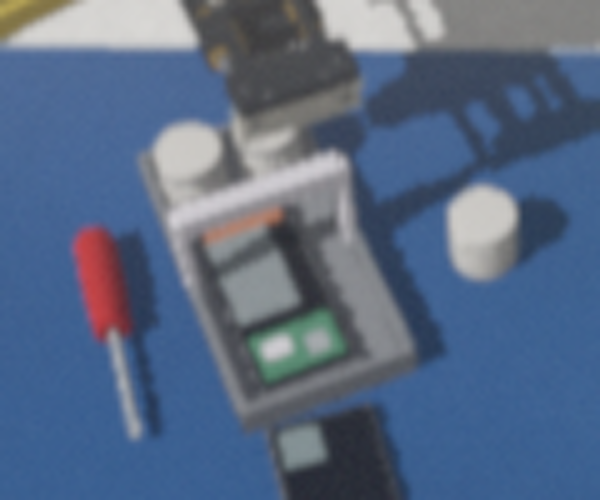

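The view shows the shut fingers right over lid_a (crop ~270,130), with no force yet. I'll keep going down in small steps and watch the force.

Emit:
send_rows:
  targets:
    - [0, 0, 0, -0.001, 0]
    - [0, 0, 0, 0, 0]

```text
time: 3.75
tool_pos: [0.4544, -0.1281, 0.0448]
tool_rot: [-3.142, -0.0, 2.008]
contact_force: [-0.2, -0.3, 0.5]
opening: 0.0005
grip_force: 0.0
```

Emit:
send_rows:
  targets:
    - [0, 0, 0, -0.001, 0]
    - [0, 0, 0, 0, 0]

```text
time: 3.95
tool_pos: [0.4543, -0.1281, 0.0438]
tool_rot: [-3.142, -0.0, 2.008]
contact_force: [-0.2, -0.1, 0.1]
opening: 0.0005
grip_force: 0.0
```

Emit:
send_rows:
  targets:
    - [0, 0, 0, -0.001, 0]
    - [0, 0, 0, 0, 0]

```text
time: 4.15
tool_pos: [0.4544, -0.1281, 0.0428]
tool_rot: [-3.142, -0.0, 2.008]
contact_force: [-0.5, -1.0, -0.6]
opening: 0.0004
grip_force: 0.0
```

Emit:
send_rows:
  targets:
    - [0, 0, 0, -0.001, 0]
    - [0, 0, 0, 0, 0]

```text
time: 4.35
tool_pos: [0.4543, -0.1281, 0.0418]
tool_rot: [-3.142, -0.0, 2.008]
contact_force: [-0.6, -0.6, 0.4]
opening: 0.0005
grip_force: 0.0
```

Emit:
send_rows:
  targets:
    - [0, 0, 0, -0.001, 0]
    - [0, 0, 0, 0, 0]

```text
time: 4.55
tool_pos: [0.4544, -0.1281, 0.0408]
tool_rot: [-3.142, -0.0, 2.008]
contact_force: [-0.2, -0.7, 0.0]
opening: 0.0003
grip_force: 0.0
```

Run:
```python
from h import *
p,d=read_camera("scene");P=pts("scene",d)
c=cv2.resize(p[170:220,170:230],None,fx=10,fy=10,interpolation=cv2.INTER_CUBIC)
cv2.imwrite("pics/s2.png",c[:,:,::-1])
o=observe();print(o["contact_force"],o["tool_pos"])
q=np.array([.4536,-.1278])
for v in range(178,200,2):print(v,[tuple((P[v,u]*1000).round().astype(int)) for u in(200,204,208)])
```

```text
[-0.40422686  0.0162351   0.33370487] [ 0.45438719 -0.12814329  0.04086841]
178 [(np.int64(536), np.int64(-117), np.int64(180)), (np.int64(537), np.int64(-105), np.int64(182)), (np.int64(536), np.int64(-94), np.int64(181))]
180 [(np.int64(547), np.int64(-115), np.int64(185)), (np.int64(546), np.int64(-104), np.int64(184)), (np.int64(543), np.int64(-94), np.int64(180))]
182 [(np.int64(552), np.int64(-115), np.int64(183)), (np.int64(546), np.int64(-105), np.int64(176)), (np.int64(542), np.int64(-95), np.int64(171))]
184 [(np.int64(553), np.int64(-115), np.int64(176)), (np.int64(548), np.int64(-106), np.int64(169)), (np.int64(536), np.int64(-97), np.int64(154))]
186 [(np.int64(552), np.int64(-117), np.int64(165)), (np.int64(542), np.int64(-108), np.int64(152)), (np.int64(537), np.int64(-98), np.int64(146))]
188 [(np.int64(550), np.int64(-119), np.int64(153)), (np.int64(540), np.int64(-110), np.int64(140)), (np.int64(467), np.int64(-115), np.int64(46))]
190 [(np.int64(478), np.int64(-139), np.int64(50)), (np.int64(477), np.int64(-126), np.int64(50)), (np.int64(465), np.int64(-116), np.int64(34))]
192 [(np.int64(475), np.int64(-141), np.int64(36)), (np.int64(475), np.int64(-128), np.int64(36)), (np.int64(470), np.int64(-116), np.int64(30))]
194 [(np.int64(476), np.int64(-142), np.int64(27)), (np.int64(478), np.int64(-128), np.int64(30)), (np.int64(523), np.int64(-105), np.int64(90))]
196 [(np.int64(476), np.int64(-143), np.int64(15)), (np.int64(530), np.int64(-117), np.int64(89)), (np.int64(532), np.int64(-104), np.int64(92))]
198 [(np.int64(537), np.int64(-128), np.int64(89)), (np.int64(536), np.int64(-116), np.int64(87)), (np.int64(535), np.int64(-104), np.int64(85))]
```

View pics/s2.png

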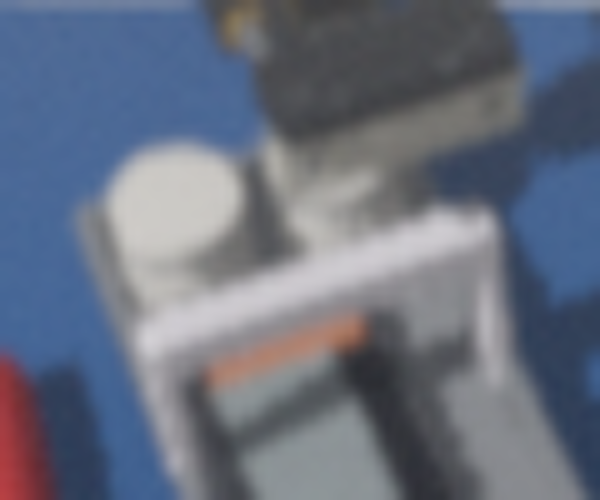

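Run:
```python
from h import *
def proj(n,X):
    c=calibration(n);x=c["world_to_cam"][:3]@np.append(X,1);k=c["intrinsics"]@[x[0],-x[1],-x[2]];return k[:2]/k[2]
t=observe()["tool_pos"]
print("tcp",proj("scene",t),"body",proj("scene",t+[0,0,.066]),"lid50",proj("scene",[.4536,-.1278,.05]))
# fingertip check: pictures at start, tool at rest
a=np.load("scene0.npz");P=pts("scene",a["d"])
t0=np.array([.2012,.4845,.1923])
m=(np.hypot(P[...,0]-t0[0],P[...,1]-t0[1])<.16)&(P[...,2]>.1)&(P[...,2]<.4);v,u=np.nonzero(m);print(np.percentile(P[m][:,2],[0,2,5,10,50]),proj("scene",t0))
p=a["p"];cv2.imwrite("pics/g0.png",cv2.resize(p[0:120,350:470],None,fx=5,fy=5,interpolation=cv2.INTER_CUBIC)[:,:,::-1])
p,d=read_camera("top");cv2.imwrite("pics/t2.png",cv2.resize(p[145:245,240:340],None,fx=6,fy=6,interpolation=cv2.INTER_CUBIC)[:,:,::-1])
P=pts("top",d);m=(P[...,2]>.075)&(P[...,2]<.1);m[:,:258]=0;m[:,330:]=0;m[:150]=0;m[240:]=0;print(P[m].mean(0),m.sum())
```

```text
tcp [204.42215118 185.94978127] body [202.00808148 172.64412832] lid50 [204.2324221  183.98456934]
[0.2258655  0.24230247 0.25763031 0.29486614 0.33285743] [395.21530203  97.52274084]
[ 0.51000571 -0.07273507  0.08443773] 6
```

View pics/g0.png

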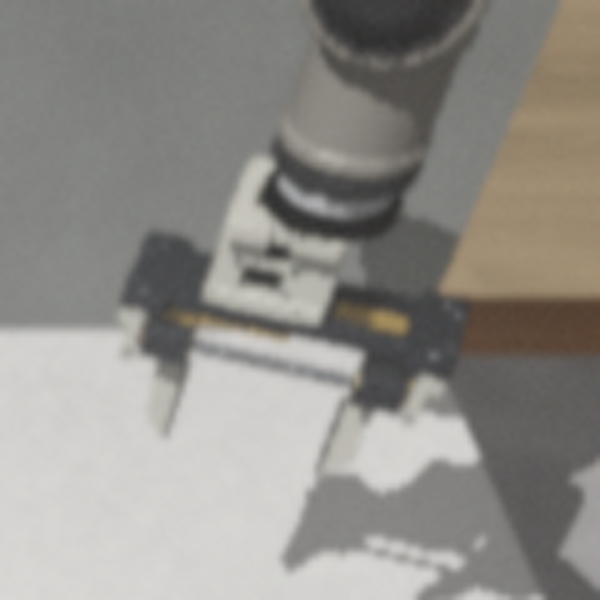

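View pics/t2.png

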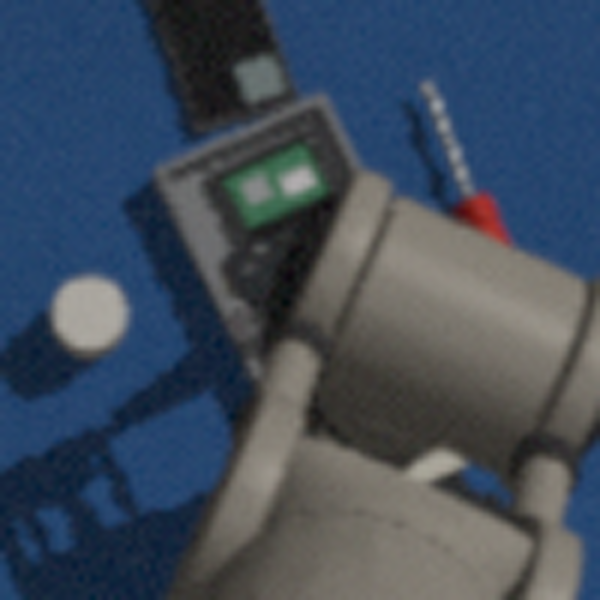

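The caddy hasn't moved and nothing is touching. The pictures show the real fingertips sitting higher than the reported TCP: in the start image the tips are at about (400,90), while the TCP projects to (395,97). I'll keep going down under force watch.

Emit:
send_rows:
  targets:
    - [0, 0, 0, -0.002, 0]
    - [0, 0, 0, 0, 0]

```text
time: 4.85
tool_pos: [0.4543, -0.1281, 0.0387]
tool_rot: [-3.141, -0.0, 2.008]
contact_force: [0.0, 0.4, 0.9]
opening: 0.0006
grip_force: 0.0
```

Emit:
send_rows:
  targets:
    - [0, 0, 0, -0.002, 0]
    - [0, 0, 0, 0, 0]

```text
time: 5.05
tool_pos: [0.4543, -0.1281, 0.0367]
tool_rot: [-3.141, -0.0, 2.008]
contact_force: [1.0, -0.2, -0.0]
opening: 0.0006
grip_force: 0.0
```

Emit:
send_rows:
  targets:
    - [0, 0, 0, -0.002, 0]
    - [0, 0, 0, 0, 0]

```text
time: 5.25
tool_pos: [0.4543, -0.1281, 0.0347]
tool_rot: [-3.141, -0.0, 2.008]
contact_force: [-0.7, 0.6, 0.5]
opening: 0.0003
grip_force: 0.0
```

Emit:
send_rows:
  targets:
    - [0, 0, 0, 0.04, 0]
    - [0, 0, 0, 0.05, 0]
    - [0, 0, 0, 0.05, 0]
    - [0, 0, 0, 0, 0]
    - [0, 0, 0, 0, 0]

```text
time: 5.75
tool_pos: [0.4548, -0.1283, 0.1759]
tool_rot: [3.14, 0.002, 2.008]
contact_force: [0.4, 0.4, -0.3]
opening: 0.0005
grip_force: 0.0
```

Run:
```python
from h import *
a=np.load("scene0.npz");P0=pts("scene",a["d"])
p,d=read_camera("scene");P=pts("scene",d);t=observe()["tool_pos"];print(t)
m=(np.hypot(P[...,0]-t[0],P[...,1]-t[1])<.13)&(P[...,2]>.1)
v,u=np.nonzero(m);print(u.min(),u.max(),v.min(),v.max())
for vv in range(140,v.max()+1,2):
    uu=u[v==vv]
    if len(uu):
        q=P[vv,uu];print(vv,uu.min(),uu.max(),"x",q[:,0].min().round(3),q[:,0].max().round(3),"y",q[:,1].min().round(3),q[:,1].max().round(3),"z",q[:,2].min().round(3),q[:,2].max().round(3))
for nm,D in(("old",P0),("new",P)):
    for q in((.4536,-.1278),(.4756,-.1747)):
        m=(np.hypot(D[...,0]-q[0],D[...,1]-q[1])<.015)&(D[...,2]>.035)&(D[...,2]<.06);print(nm,m.sum(),D[m][:,2].mean())
cv2.imwrite("pics/s3.png",cv2.resize(p[100:220,150:260],None,fx=5,fy=5,interpolation=cv2.INTER_CUBIC)[:,:,::-1])
```

```text
[ 0.4539783  -0.12795224  0.17451042]
145 228 0 157
140 184 217 x 0.495 0.529 y -0.15 -0.058 z 0.287 0.322
142 185 217 x 0.496 0.536 y -0.148 -0.059 z 0.281 0.321
144 188 218 x 0.524 0.542 y -0.13 -0.057 z 0.303 0.32
146 189 217 x 0.518 0.548 y -0.126 -0.061 z 0.29 0.32
148 189 218 x 0.515 0.553 y -0.127 -0.06 z 0.28 0.318
150 190 217 x 0.52 0.555 y -0.124 -0.062 z 0.277 0.313
152 190 211 x 0.528 0.554 y -0.127 -0.077 z 0.278 0.304
154 191 204 x 0.535 0.55 y -0.124 -0.094 z 0.277 0.293
156 191 198 x 0.541 0.549 y -0.126 -0.11 z 0.276 0.284
old 50 0.05136105376177758
old 55 0.051422587507383544
new 55 0.051731038974103534
new 57 0.05131438072142313
```

View pics/s3.png

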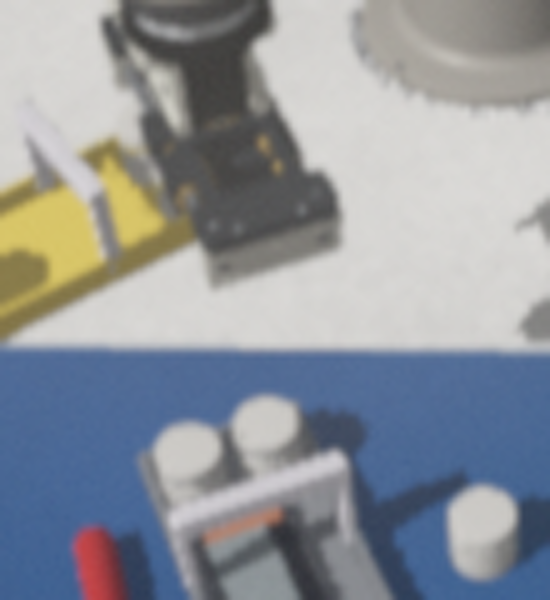

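The third crop shows both lids still proud (at (268,425) and (188,455) in the crop). The body's lower edge reads z=0.277 with the TCP at 0.1745, about 35 mm higher than the spec implies. xy agrees, so only the tool's z reading is offset. I'll go down to contact.

Emit:
send_rows:
  targets:
    - [0, 0, 0, -0.04, 0]
    - [0, 0, 0, -0.05, 0]
    - [0, 0, 0, -0.04, 0]
    - [0, 0, 0, -0.01, 0]
    - [0, 0, 0, 0, 0]

```text
time: 6.3
tool_pos: [0.4528, -0.1274, 0.0331]
tool_rot: [-3.138, -0.004, 2.008]
contact_force: [0.1, -0.3, 0.7]
opening: 0.0003
grip_force: 0.0
```

Emit:
send_rows:
  targets:
    - [0, 0, 0, -0.002, 0]
    - [0, 0, 0, -0.002, 0]
    - [0, 0, 0, 0, 0]

```text
time: 6.6
tool_pos: [0.4552, -0.1285, 0.0321]
tool_rot: [3.14, 0.002, 2.008]
contact_force: [0.3, -0.4, 0.1]
opening: 0.0002
grip_force: 0.0
```

Emit:
send_rows:
  targets:
    - [0, 0, 0, -0.002, 0]
    - [0, 0, 0, 0, 0]

```text
time: 6.8
tool_pos: [0.4546, -0.1282, 0.0293]
tool_rot: [3.141, 0.001, 2.008]
contact_force: [0.5, 0.3, -0.4]
opening: 0.0003
grip_force: 0.0
```

Emit:
send_rows:
  targets:
    - [0, 0, 0, -0.002, 0]
    - [0, 0, 0, 0, 0]

```text
time: 7.0
tool_pos: [0.4543, -0.1281, 0.0268]
tool_rot: [-3.142, -0.0, 2.008]
contact_force: [-0.6, 0.2, -0.0]
opening: 0.0005
grip_force: 0.0
```

Emit:
send_rows:
  targets:
    - [0, 0, 0, -0.002, 0]
    - [0, 0, 0, 0, 0]

```text
time: 7.2
tool_pos: [0.4543, -0.1281, 0.0247]
tool_rot: [-3.141, -0.0, 2.008]
contact_force: [-0.1, 0.7, -0.6]
opening: 0.0004
grip_force: 0.0
```

Emit:
send_rows:
  targets:
    - [0, 0, 0, -0.002, 0]
    - [0, 0, 0, 0, 0]

```text
time: 7.4
tool_pos: [0.4543, -0.1281, 0.0227]
tool_rot: [-3.141, -0.0, 2.008]
contact_force: [-0.2, -0.3, -0.0]
opening: 0.0006
grip_force: 0.0
```

Emit:
send_rows:
  targets:
    - [0, 0, 0, -0.002, 0]
    - [0, 0, 0, 0, 0]

```text
time: 7.6
tool_pos: [0.4543, -0.1281, 0.0207]
tool_rot: [-3.141, -0.0, 2.008]
contact_force: [0.8, -0.0, 0.0]
opening: 0.0003
grip_force: 0.0
```

Emit:
send_rows:
  targets:
    - [0, 0, 0, -0.002, 0]
    - [0, 0, 0, 0, 0]

```text
time: 7.8
tool_pos: [0.4543, -0.1281, 0.0187]
tool_rot: [-3.141, -0.0, 2.008]
contact_force: [0.1, 0.6, 0.2]
opening: 0.0006
grip_force: 0.0
```

Run:
```python
from h import *
p,d=read_camera("scene");P=pts("scene",d);o=observe();t=o["tool_pos"];print(t,o["contact_force"])
m=(np.hypot(P[...,0]-t[0],P[...,1]-t[1])<.13)&(P[...,2]>.095)&(P[...,2]<.2)
v,u=np.nonzero(m)
for vv in range(v.max()-12,v.max()+1,2):
    uu=u[v==vv]
    q=P[vv,uu];print(vv,uu.min(),uu.max(),"x",q[:,0].min().round(3),q[:,0].max().round(3),"y",q[:,1].min().round(3),q[:,1].max().round(3),"z",q[:,2].min().round(3),q[:,2].max().round(3))
```

```text
[ 0.4543174  -0.12811064  0.01881154] [ 1.74242686 -0.20318758  0.23568714]
182 196 222 x 0.526 0.537 y -0.131 -0.058 z 0.152 0.164
184 196 222 x 0.518 0.544 y -0.132 -0.06 z 0.132 0.163
186 197 222 x 0.518 0.551 y -0.127 -0.061 z 0.122 0.163
188 198 219 x 0.524 0.556 y -0.124 -0.069 z 0.121 0.16
190 198 213 x 0.531 0.555 y -0.126 -0.086 z 0.12 0.151
192 198 207 x 0.54 0.548 y -0.129 -0.103 z 0.122 0.132
194 199 201 x 0.544 0.549 y -0.125 -0.121 z 0.117 0.124
```

Emit:
send_rows:
  targets:
    - [0, 0, 0, -0.002, 0]
    - [0, 0, 0, 0, 0]

```text
time: 8.05
tool_pos: [0.4546, -0.1282, 0.017]
tool_rot: [3.141, 0.0, 2.008]
contact_force: [0.2, -0.4, 1.0]
opening: 0.0006
grip_force: 0.3
```

Emit:
send_rows:
  targets:
    - [0, 0, 0, -0.001, 0]
    - [0, 0, 0, 0, 0]

```text
time: 8.25
tool_pos: [0.4546, -0.1282, 0.0162]
tool_rot: [3.141, 0.0, 2.008]
contact_force: [-1.0, -0.3, 3.2]
opening: 0.0004
grip_force: 1.9
```

Emit:
send_rows:
  targets:
    - [0, 0, 0, -0.001, 0]
    - [0, 0, 0, 0, 0]

```text
time: 8.45
tool_pos: [0.4546, -0.1282, 0.0152]
tool_rot: [3.141, 0.0, 2.008]
contact_force: [-1.1, 0.1, 4.3]
opening: 0.0006
grip_force: 2.2
```

Emit:
send_rows:
  targets:
    - [0, 0, 0, -0.001, 0]
    - [0, 0, 0, 0, 0]

```text
time: 8.65
tool_pos: [0.4546, -0.1282, 0.0142]
tool_rot: [3.141, 0.0, 2.008]
contact_force: [-0.3, 0.4, 4.4]
opening: 0.0004
grip_force: 2.2
```

Emit:
send_rows:
  targets:
    - [0, 0, 0, -0.001, 0]
    - [0, 0, 0, 0, 0]

```text
time: 8.85
tool_pos: [0.4546, -0.1282, 0.0131]
tool_rot: [3.141, 0.0, 2.008]
contact_force: [-0.6, 0.2, 4.3]
opening: 0.0005
grip_force: 2.2
```

Contact came at TCP 0.0167, so the tool offset is about 35 mm. The lid is sliding at a steady force; I'll continue to the stop.

Emit:
send_rows:
  targets:
    - [0, 0, 0, -0.001, 0]
    - [0, 0, 0, 0, 0]

```text
time: 9.05
tool_pos: [0.4546, -0.1282, 0.0124]
tool_rot: [3.141, 0.001, 2.008]
contact_force: [-2.1, 0.3, 8.2]
opening: 0.0007
grip_force: 3.9
```

Emit:
send_rows:
  targets:
    - [0, 0, 0, -0.001, 0]
    - [0, 0, 0, 0, 0]

```text
time: 9.25
tool_pos: [0.4547, -0.1283, 0.0123]
tool_rot: [3.141, 0.001, 2.008]
contact_force: [-3.4, 1.8, 18.2]
opening: 0.0008
grip_force: 9.0
```

Emit:
send_rows:
  targets:
    - [0, 0, 0, -0.001, 0]
    - [0, 0, 0, 0, 0]

```text
time: 9.45
tool_pos: [0.4547, -0.1283, 0.0121]
tool_rot: [3.141, 0.001, 2.008]
contact_force: [-7.1, 3.2, 27.2]
opening: 0.0003
grip_force: 14.0
```

Lid_a is home: the stop is at TCP 0.0123 and the force rose to 27 N. Next is lid_b.

Emit:
send_rows:
  targets:
    - [0, 0, 0, 0.02, 0]
    - [0, 0.01, -0.023, 0, 0]
    - [0, 0.011, -0.024, 0, 0]
    - [0, 0, 0, 0, 0]
    - [0, 0, 0, -0.008, 0]

```text
time: 9.95
tool_pos: [0.4756, -0.1754, 0.0219]
tool_rot: [3.141, 0.001, 2.007]
contact_force: [0.3, 0.3, -0.5]
opening: 0.0002
grip_force: 0.0
```

Emit:
send_rows:
  targets:
    - [0, 0, 0, -0.003, 0]
    - [0, 0, 0, 0, 0]
    - [0, 0, 0, 0, 0]

```text
time: 10.25
tool_pos: [0.475, -0.1745, 0.0186]
tool_rot: [-3.141, -0.001, 2.008]
contact_force: [-0.2, 0.2, 1.0]
opening: 0.0002
grip_force: 0.0
```

Emit:
send_rows:
  targets:
    - [0, 0, 0, -0.002, 0]
    - [0, 0, 0, -0.001, 0]
    - [0, 0, 0, 0, 0]

```text
time: 10.55
tool_pos: [0.4756, -0.1749, 0.0162]
tool_rot: [3.141, 0.0, 2.008]
contact_force: [0.4, 1.5, 3.6]
opening: 0.0003
grip_force: 1.7
```

Emit:
send_rows:
  targets:
    - [0, 0, 0, -0.001, 0]
    - [0, 0, 0, -0.001, 0]
    - [0, 0, 0, 0, 0]

```text
time: 10.85
tool_pos: [0.4756, -0.1749, 0.0143]
tool_rot: [3.141, 0.0, 2.008]
contact_force: [-0.8, 2.4, 4.5]
opening: 0.0005
grip_force: 2.2
```

Emit:
send_rows:
  targets:
    - [0, 0, 0, -0.001, 0]
    - [0, 0, 0, 0, 0]

```text
time: 11.05
tool_pos: [0.4755, -0.1749, 0.0132]
tool_rot: [3.141, 0.0, 2.008]
contact_force: [-0.4, 2.3, 4.0]
opening: 0.0004
grip_force: 2.3
```

Emit:
send_rows:
  targets:
    - [0, 0, 0, -0.001, 0]
    - [0, 0, 0, 0, 0]

```text
time: 11.25
tool_pos: [0.4756, -0.1749, 0.0124]
tool_rot: [3.141, 0.0, 2.008]
contact_force: [-1.8, 3.4, 7.1]
opening: 0.0007
grip_force: 3.5
```

Emit:
send_rows:
  targets:
    - [0, 0, 0, -0.001, 0]
    - [0, 0, 0, -0.001, 0]
    - [0, 0, 0, 0, 0]

```text
time: 11.55
tool_pos: [0.4756, -0.1749, 0.0122]
tool_rot: [3.141, 0.001, 2.008]
contact_force: [-5.6, 5.8, 24.6]
opening: 0.0005
grip_force: 12.3
```

Emit:
send_rows:
  targets:
    - [0, 0, 0, 0.05, 0]
    - [0, 0, 0, 0.05, 0]
    - [1, 0.01, 0.01, 0, 0]
    - [1, 0.03, 0.03, 0, 0]
    - [1, 0.015, 0.015, 0, 0]

```text
time: 12.05
tool_pos: [0.5319, -0.1187, 0.11]
tool_rot: [3.14, 0.001, 2.008]
contact_force: [0.3, 0.3, -0.4]
opening: 0.0197
grip_force: 0.0
```

Emit:
send_rows:
  targets:
    - [1, 0, 0, 0, 0]
    - [1, 0, 0, 0, 0]
    - [1, 0, 0, 0, 0]
    - [1, 0, 0, 0, 0]
    - [1, 0, 0, 0, 0]

```text
time: 12.55
tool_pos: [0.53, -0.1208, 0.1099]
tool_rot: [-3.142, 0.0, 2.007]
contact_force: [0.1, 0.2, -0.8]
opening: 0.06
grip_force: 0.0
```

Run:
```python
from h import *
p,d=read_camera("scene");P=pts("scene",d);o=observe();print(o["tool_pos"],o["tool_rot"],o["opening"])
for q in((.4536,-.1278),(.4756,-.1747)):
    m=(np.hypot(P[...,0]-q[0],P[...,1]-q[1])<.015)&(P[...,2]>.035)&(P[...,2]<.06);print(m.sum(),P[m][:,2].mean())
m=(np.hypot(P[...,0]-.533,P[...,1]+.12)<.065)&(P[...,2]>.085)&(P[...,2]<.1);q=P[m];print(len(q),q.mean(0),cv2.minAreaRect((q[:,:2]*1000).astype(np.float32)))
```

```text
[ 0.53011375 -0.1206979   0.10998947] [3.14155264e+00 6.78384571e-05 2.00684566e+00] 0.06359360139750403
0 nan
50 0.046607218199744234
162 [ 0.53775593 -0.1244931   0.08890489] ((536.3635864257812, -124.27577209472656), (17.67945671081543, 109.22376251220703), 24.32297706604004)<stdin>:4: RuntimeWarning: Mean of empty slice.
  ret = ret.dtype.type(ret / rcount)
```

Lid_b reads 46.6 mm, so it is home. Now I'll lower over the bar: grasp point at 80 mm means a reported TCP z of about 0.028.

Emit:
send_rows:
  targets:
    - [0.9, 0.003, -0.001, -0.02, 0]
    - [0.9, 0, 0, -0.03, 0]
    - [0.9, 0, 0, -0.02, 0]
    - [0.9, 0, 0, -0.012, 0]
    - [0.9, 0, 0, 0, 0]
  grip_force: 45

```text
time: 13.1
tool_pos: [0.5324, -0.121, 0.0266]
tool_rot: [-3.14, -0.002, 2.007]
contact_force: [-0.6, 0.6, 0.6]
opening: 0.0827
grip_force: 0.0
```

Emit:
send_rows:
  targets:
    - [0.9, 0, 0, 0, 0]
    - [0.9, 0, 0, 0, 0]

```text
time: 13.3
tool_pos: [0.5343, -0.1215, 0.0291]
tool_rot: [3.14, 0.002, 2.008]
contact_force: [-0.0, -0.2, -0.9]
opening: 0.0828
grip_force: 0.0
```

Emit:
send_rows:
  targets:
    - [0, 0, 0, 0, 0]
    - [0, 0, 0, 0, 0]
    - [0, 0, 0, 0, 0]
    - [0, 0, 0, 0, 0]
    - [0, 0, 0, 0, 0]

```text
time: 13.8
tool_pos: [0.5335, -0.1211, 0.028]
tool_rot: [3.141, 0.0, 2.008]
contact_force: [-0.5, 0.7, 0.2]
opening: 0.0473
grip_force: 0.0
```

Emit:
send_rows:
  targets:
    - [0, 0, 0, 0, 0]
    - [0, 0, 0, 0, 0]
    - [0, 0, 0, 0, 0]
    - [0, 0, 0, 0, 0]
    - [0, 0, 0, 0, 0]

```text
time: 14.3
tool_pos: [0.5335, -0.1211, 0.0279]
tool_rot: [3.141, 0.0, 2.008]
contact_force: [0.3, 0.2, -0.9]
opening: 0.0138
grip_force: 45.0
```

The fingers grip the 14 mm bar at 45 N. I'll lift gently.

Emit:
send_rows:
  targets:
    - [0, 0, 0, 0.002, 0]
    - [0, 0, 0, 0.004, 0]
    - [0, 0, 0, 0.006, 0]
    - [0, 0, 0, 0.008, 0]
    - [0, 0, 0, 0.01, 0]

```text
time: 14.8
tool_pos: [0.5332, -0.1211, 0.0585]
tool_rot: [-3.141, -0.0, 2.008]
contact_force: [0.2, -0.8, -6.2]
opening: 0.0137
grip_force: 45.0
```

Emit:
send_rows:
  targets:
    - [0, 0, 0, 0.01, 0]
    - [0, 0, 0, 0.01, 0]
    - [0, 0, 0, 0.01, 0]
    - [0, 0, 0, 0.01, 0]
    - [0, 0, 0, 0.01, 0]

```text
time: 15.3
tool_pos: [0.5334, -0.1211, 0.1089]
tool_rot: [3.141, 0.0, 2.008]
contact_force: [0.4, -0.2, -7.2]
opening: 0.0138
grip_force: 45.0
```

Emit:
send_rows:
  targets:
    - [0, 0, 0, 0.009, 0]
    - [0, 0, 0, 0.007, 0]
    - [0, 0, 0, 0.004, 0]
    - [0, 0, 0, 0.002, 0]
    - [0, 0, 0, 0, 0]

```text
time: 15.8
tool_pos: [0.5334, -0.1211, 0.13]
tool_rot: [3.142, -0.0, 2.008]
contact_force: [-0.4, 0.7, -6.8]
opening: 0.0135
grip_force: 45.0
```

Emit:
send_rows:
  targets:
    - [0, 0, 0, 0, 0]
    - [0, 0, 0, 0, 0]
    - [0, 0, 0, 0, 0]
    - [0, 0, 0, 0, 0]
    - [0, 0, 0, 0, 0]

```text
time: 16.3
tool_pos: [0.5334, -0.1212, 0.1299]
tool_rot: [-3.142, -0.0, 2.008]
contact_force: [-0.2, 0.3, -7.1]
opening: 0.0134
grip_force: 45.0
```

Run:
```python
from h import *
p,d=read_camera("scene");P=pts("scene",d);o=observe();print(o)
cv2.imwrite("pics/s4.png",cv2.resize(p[130:270,140:270],None,fx=4,fy=4,interpolation=cv2.INTER_CUBIC)[:,:,::-1])
```

```text
{'time': 16.35, 'qpos': array([-3.63498459e-01,  4.39184847e-01,  1.55789038e+00,  5.21872147e-05,
        1.14455169e+00, -8.00521733e-01]), 'qvel': array([ 0.00010225,  0.00047275, -0.00015666, -0.00025889,  0.00117239,
       -0.00014716]), 'joint_efforts': array([-1.50880718e-03, -5.00732625e+01, -2.49740893e+01, -1.24169164e-02,
        8.08763690e-02,  3.86801605e-05]), 'tool_pos': array([ 0.53340688, -0.12115022,  0.12988203]), 'tool_rot': array([ 3.14158240e+00, -5.76747780e-05,  2.00779802e+00]), 'contact_force': array([ 4.74004918e-03,  3.36684662e-02, -6.25004948e+00]), 'torque': array([ 0.0027973 , -0.02521147,  0.00198592]), 'grip_force': 44.99839246273041, 'opening': 0.013521615125682469}
```

View pics/s4.png

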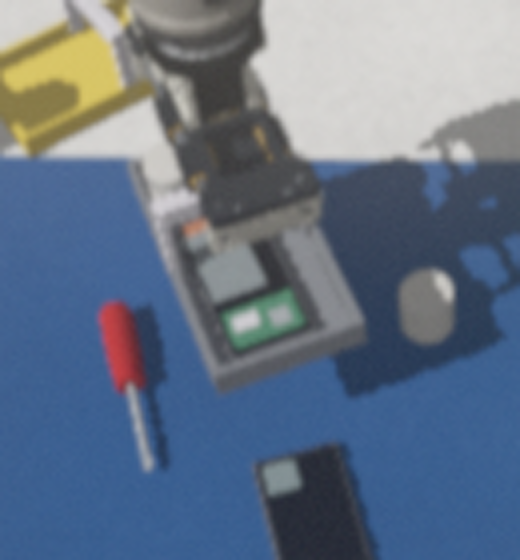

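The caddy is lifted about 102 mm with the phone still in it (~(255,290) in the crop), and the bystanders are in place. I'll check the level, then hand in.

Run:
```python
from h import *
p,d=read_camera("scene");P=pts("scene",d)
c,s=np.cos(.436),np.sin(.436)
D=P-[.5335,-.121,0];X=D[...,0]*c+D[...,1]*s;Y=-D[...,0]*s+D[...,1]*c
k=(P[...,2]>.1)&(P[...,2]<.145)&(abs(X)<.1)&(abs(Y)<.053)&(X>.0)
A=np.c_[X[k],Y[k],np.ones(k.sum())];w=np.ones(k.sum(),bool)
for _ in range(5):
    f=np.linalg.lstsq(A[w],P[k][w,2],rcond=None)[0];w=abs(A@f-P[k][:,2])<.005
print(k.sum(),w.sum(),f)
if abs(f[0])<.1 and abs(f[1])<.1 and .095<f[2]<.135: print(hand_in())
```

```text
979 631 [-0.0019502   0.00438197  0.11720321]
the job is handed in; nothing more can be done
None
```

I pressed both lids fully home, lifted the caddy about 10 cm by its handle, and handed in with it held level (fitted tilt under 0.01 rad) and the phone still in it. No bystander looked moved in the last picture, and I have not seen the verdict.

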